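Turn up the cup warmer with its curved slider

TASK

Turn the cup warmer up to full: run the fingertips lightly along its curved slider strip from the smallest bump to the largest, touching all five bumps in order and never pushing the springy strip down to its stop. Finish with the fingertips still resting on the largest bump alone, the strip slightly pressed down, and keep holding there. Do not disturb the cup, the jug or the tamper.

Things in the scene. Friction and masses are not known exactly. Their poses are not given: they have to be found in the camera images.
- warmer: Low white cup warmer fixed to the counter, 275 x 330 mm, top face 22 mm above the counter, with a black round warming disc (150 mm across, 2 mm high). Origin on the counter, under the housing's middle; its z is up. In its frame the disc's centre is at (50, 0) mm, the housing spans x -130 to 145 and y -165 to 165 mm, and the slider bends round the disc on the -x side, its small-bump end at -y, its large-bump end at +y. The warmer may be turned any way on the counter.
- slider (a joint): How far the whole black slider strip is pressed down: 0 at rest, 0.008 m at its hard stop. It floats level on a spring: it starts to sink at about 1 N, then yields about 1.1 mm per newton (hard stop at about 8 N). The strip is an arc of radius 135 mm about the disc's centre, 25 mm wide at the narrow end and 43 mm at the wide end, flat, its top 32 mm above the counter at rest, 10 mm above the housing.
- bump_1 (a point): Smooth steel dome 1 (the smallest, 16 mm across, narrow end): number 1 of five in a row along the slider strip, 57 mm apart centre to centre along the arc, each 2 mm proud of the strip with shallow flanks. This point is the top of the dome, 34 mm above the counter when the strip is up; it moves down with the strip.
- bump_2 (a point): Smooth steel dome 2 (20 mm across): number 2 of five in a row along the slider strip, 57 mm apart centre to centre along the arc, each 2 mm proud of the strip with shallow flanks. This point is the top of the dome, 34 mm above the counter when the strip is up; it moves down with the strip.
- bump_3 (a point): Smooth steel dome 3 (24 mm across, middle of the arc): number 3 of five in a row along the slider strip, 57 mm apart centre to centre along the arc, each 2 mm proud of the strip with shallow flanks. This point is the top of the dome, 34 mm above the counter when the strip is up; it moves down with the strip.
- bump_4 (a point): Smooth steel dome 4 (28 mm across): number 4 of five in a row along the slider strip, 57 mm apart centre to centre along the arc, each 2 mm proud of the strip with shallow flanks. This point is the top of the dome, 34 mm above the counter when the strip is up; it moves down with the strip.
- bump_5 (a point): Smooth steel dome 5 (the largest, 32 mm across, wide end): number 5 of five in a row along the slider strip, 57 mm apart centre to centre along the arc, each 2 mm proud of the strip with shallow flanks. This point is the top of the dome, 34 mm above the counter when the strip is up; it moves down with the strip.
- cup: White espresso cup, 68 mm across, 58 mm high, standing on the warming disc; leave alone. Origin under its centre.
- jug: Steel milk jug, 64 mm across plus handle, 70 mm high, standing on the warmer's housing beside the disc; leave alone. Origin under its centre.
- tamper: Dark wooden coffee tamper, foot 58 mm across, 72 mm high, standing on the warmer's housing on the other side of the disc; leave alone. Origin under its centre.

How it is judged:
By the outcome, as a careful person would: the job done as asked, in the order asked, and still so for the second after the job is handed in, while the arm keeps its last pose, push and grip.
It also fails if it takes over 48 s, if anything falls off the work surface, if the arm or the gripper's body presses on something with over 40 N, if the wrist force passes 120 N, or if a joint passes its speed limit or range.

ROBOT

A 6-joint arm with a two-finger parallel gripper is mounted at the origin on the work surface. World frame = base frame: x ahead of the robot, y to its left, z up, the work surface at z = 0. Lengths are in mm, angles in rad, forces in N, time in s.
With the tool pointing down it reaches from about 350 to 775 mm from the base axis. Payload 7.3 kg.
Tool frame: the origin (TCP) lies at the very end of the fingers, on their centre line; the grasp point (between the pads) lies 19 mm behind it; x points along the fingers, z is the direction in which the jaws open and shut, and the axes are right-handed (so a half turn about x gives the same grasp; the last joint's range is limited). The gripper opens to 92 mm and grips with 3 to 60 N. Pads are 19 mm wide; open, the fingers measure 130 mm over their backs; the gripper's body (75 mm by 190 mm) begins 47 mm behind the grasp point.
Start: joints at [-1.491, 0.342, 1.524, -0, 1.275, -0.146], TCP at [117.562, -511.688, 226.741] pointing down, gripper open.
Joint ranges: [-2.53, 2.53], [-0.77, 2.02], [0.04, 2.7], [-1, 4.14], [0.28, 2.66], [-3.11, 3.11]. Speed limits (rad/s): [2.57, 2.57, 3.14, 3.14, 3.14, 3.14].

INTERFACE

Orientations are given as [roll, pitch, yaw] about the fixed x, y, z axes, in that order (R = Rz(yaw) Ry(pitch) Rx(roll)).
In Python, from plant import * gives the robot as it stands.
- The arm moves only by the shell command python3 -m creep 'ROWS'. ROWS is JSON, a list of rows, each an object of numbers: "tx", "ty", "tz": the shift along the tool's x, y, z in cm; "wx", "wy", "wz": the turn, a rotation vector about the tool's x, y, z in rad; "gripper": the closure, from -1 (fully open) to 1 (shut). A call has 1 to 8 rows; each row is the pose to reach, as a shift and turn from the pose commanded when the call began, along the tool's axes at that moment; what a row does not reach only later rows make up. A row lasts 1/12 s, in which the tool goes at most 41.7 mm and 7.16 degrees, less where a joint would pass 70% of its speed; a pose out of reach is approached as far as the arm can. A call with a gripper value outside its range is refused whole. The fingers move at their own pace and stop on an object; the grip force is fixed at half the most. Time passes only in rows, so rows that repeat a pose let the fingers close. It gives the time, the measured TCP pose, the force and the opening at its end, in the units of the state.
- get_obs(): the state, without advancing time (a new reading comes with each control period).
- capture(name): name is "side" or "top" or "wrist"; returns a dict with "frame" (400x640x3 uint8, red, green, blue), "z_map" (400x640 float32, mm along the optical axis (not along the pixel's ray), 0 where there is no reading), "vertical_fov" (degrees; the focal length in pixels is half the picture's height over the tangent of half this angle, whatever the lens; pixels are square), "cx", "cy" (the principal point, pixels), "xyz" and "rotation" of the camera in the world. Camera axes: x right, y down, z forward; pixel columns grow to the right and rows downward; lengths in mm; the calibration is good to about 2 mm. A picture is of the moment at which its call begins.
- close_job(): hands the job in, once; it reports no verdict.
The state is a dict: "time": time; "joint_positions": joint angles; "dq": joint speeds; "tau": joint torques, N m; "tool_pos": TCP position; "tcp_rot": TCP orientation; "contact_force": force on the tool from outside, world axes, zero at the start; "moment": the same for the moment, N m; "grip_width": finger opening in mm.
Only numpy, scipy, OpenCV 4.12 (cv2) and the standard library are available. Lean on these libraries where they do the work, as an engineer would, in place of code of your own. Each camera call takes 0.05 s, during which the arm holds its last target.

## Working session

There is one attempt and no reset: what is moved stays moved. The work goes in short steps, Python scripts to look and compute and a shell command to move; the robot and the scene stay as the last step left them, time stands still between calls to the robot, and variables do not carry over. Pictures are saved under pics/ and viewed, and the job is handed in when it is done.

```bash
ls; mkdir -p pics
python3 - <<'E'
from plant import *
import cv2
o=get_obs();print(o)
for n in("side","top","wrist"):
    c=capture(n);cv2.imwrite(f"pics/{n}0.png",c["frame"][...,::-1]);print(n,c["vertical_fov"],c["cx"],c["cy"],c["xyz"],c["rotation"])
E
```

```text
pics
{'time': 0.0, 'joint_positions': array([-1.49100213e+00,  3.42722590e-01,  1.52501282e+00,  8.89405398e-06,
        1.27539675e+00, -1.46007469e-01]), 'dq': array([-0.00025683, -0.00094268, -0.00025483,  0.00022241,  0.00053165,
        0.00075844]), 'tau': array([ 1.78129805e-03, -4.31234694e+01, -2.44226378e+01,  7.20161665e-02,
        5.59142022e-02, -1.54398749e-04]), 'tool_pos': array([ 117.52900888, -511.26046685,  226.04649802]), 'tcp_rot': array([2.99006084, 1.5692568 , 1.64506359]), 'contact_force': array([ 0.48696588, -0.06682136,  0.33283111]), 'moment': array([ 0.04053481, -0.04368688,  0.06037418]), 'grip_width': 91.65292409964523}
side 54.335964489550356 320.68177334167945 207.78632622905383 [314.20877804 401.88194153 522.2507889 ] [-2.37572533  0.01240208 -2.53546313]
top 45.116153633178364 318.8199474252885 200.34845593573132 [465.95893825  28.59238321 889.47960499] [-3.01920587 -0.00990814 -1.55579317]
wrist 64.44013354233584 324.51386825752655 201.25594432918578 [ 181.54288556 -496.94489388  384.39865781] [ 2.89201053e+00  1.38352395e-03 -1.34530732e+00]
```

View pics/top0.png

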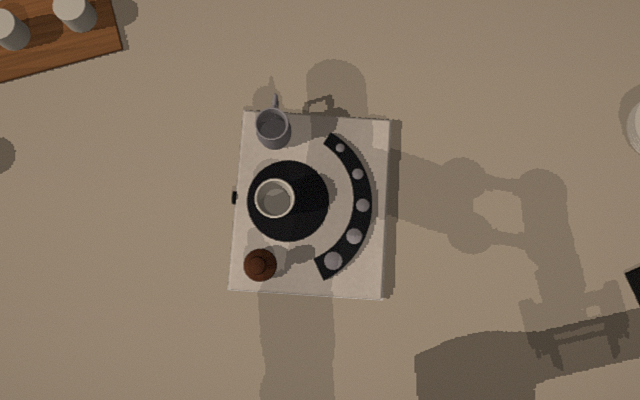

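View pics/side0.png

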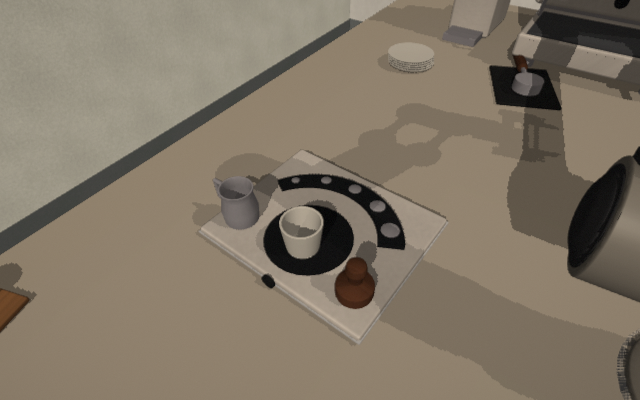

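View pics/wrist0.png

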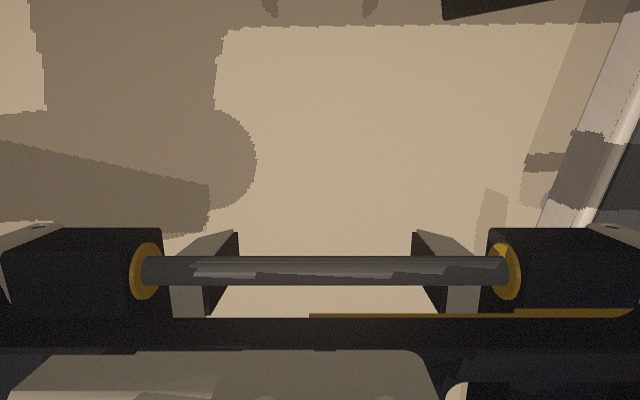

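The top view shows the arc strip with bumps 1 to 5 at about (340,148), (358,174), (363,205), (354,236) and (333,260). The cup is on the disc, the jug is at (272,128) near bump 1's end, and the tamper is at (260,265). Next I'll measure the bumps.

```bash
cat > h.py <<'E'
from plant import *
import numpy as np, cv2
from scipy.spatial.transform import Rotation as R
from scipy.optimize import least_squares
def ray(c,u,v):
    f=200/np.tan(np.radians(c["vertical_fov"])/2)
    d=np.array([(u-c["cx"])/f,(v-c["cy"])/f,1.])
    return R.from_euler('xyz',c["rotation"]).apply(d)
def onplane(c,u,v,z):
    d=ray(c,u,v);p=np.array(c["xyz"]);return p+d*(z-p[2])/d[2]
def blobs(c,n,box):
    g=cv2.cvtColor(c["frame"],cv2.COLOR_RGB2GRAY).astype(np.uint8)
    x0,y0,x1,y1=box
    dark=np.zeros_like(g);dark[y0:y1,x0:x1]=(g[y0:y1,x0:x1]<45)*255
    cs,hi=cv2.findContours(dark,cv2.RETR_CCOMP,cv2.CHAIN_APPROX_NONE)
    out=[]
    for k,q in enumerate(cs):
        a=cv2.contourArea(q)
        out.append((hi[0][k][3]>=0,a,q))
    return out,dark
E
python3 - <<'E'
from h import *
for n,box in(("top",(315,125,380,285)),("side",(270,165,415,255))):
    c=capture(n);b,d=blobs(c,n,box);cv2.imwrite(f"pics/m_{n}.png",d)
    for hole,a,q in b:
        if hole and a>8:
            e=cv2.fitEllipse(q);m=cv2.moments(q);u,v=m['m10']/m['m00'],m['m01']/m['m00']
            print(n,np.round([u,v],1),a,np.round(e[1],1),np.round(onplane(c,u,v,33),1), c["z_map"][int(v),int(u)])
E
```

```text
top [332.7 260.3] 310.0 [19.7 20.1] [465.2  -4.4  33. ] 849.1287
top [353.7 235.7] 238.5 [17.3 17.7] [509.1 -41.2  33. ] 854.0219
top [362.2 204.8] 169.5 [14.7 14.9] [564.6 -56.1  33. ] 862.0038
top [357.1 173.5] 120.0 [12.4 12.6] [621.5 -46.6  33. ] 868.1509
top [339.5 147.3] 80.0 [10.1 10.4] [669.2 -14.4  33. ] 874.44824
side [389.8 230. ] 259.5 [16.  20.8] [464.1  -3.5  33. ] 640.022
side [377.3 205.8] 178.5 [13.  17.7] [508.  -40.6  33. ] 678.5379
side [354.5 188.7] 116.5 [10.6 14.3] [563.6 -55.5  33. ] 712.146
side [295.2 179.7] 55.5 [7.5 9.8] [668.4 -14.6  33. ] 729.75696
side [325.9 179.9] 77.0 [ 8.6 11.8] [620.4 -46.3  33. ] 726.4796
```

View pics/m_side.png

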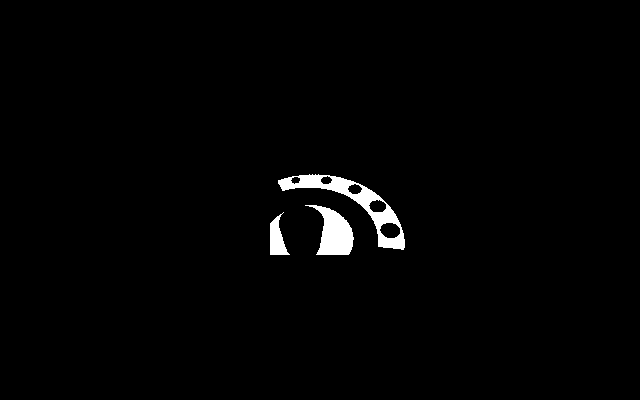

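```bash
cat >> h.py <<'E'
def toolR(o=None):
    o=o or get_obs(); return R.from_euler('xyz',o["tcp_rot"])
def rel(T,Rt=None,Rc=None,pc=None):
    o=get_obs();Rc=Rc or toolR(o);pc=o["tool_pos"] if pc is None else pc
    print("shift cm",np.round(Rc.inv().apply(np.array(T)-pc)/10,3))
    if Rt is not None: print("rotvec",np.round((Rc.inv()*Rt).as_rotvec(),4))
def down(sz):  # jaw axis along sz (world horizontal)
    x=np.array([0,0,-1.]);z=np.array(sz,float);z/=np.linalg.norm(z);return R.from_matrix(np.c_[x,np.cross(z,x),z])
E
python3 - <<'E'
from h import *
P=np.array([[669.2,-14.4],[621.5,-46.6],[564.6,-56.1],[509.1,-41.2],[465.2,-4.4]])
Q=np.array([[668.4,-14.6],[620.4,-46.3],[563.6,-55.5],[508,-40.6],[464.1,-3.5]])
M=(P+Q)/2
s=least_squares(lambda p:np.hypot(*(M-p[:2]).T)-p[2],[565,80,135]);print("circle",s.x,s.fun)
# rigid fit of nominal
a=(np.arange(5)-2)*57/135
N=np.c_[-135*np.cos(a),135*np.sin(a)]
f=lambda p:((N@np.array([[np.cos(p[2]),np.sin(p[2])],[-np.sin(p[2]),np.cos(p[2])]])+p[:2])-M).ravel()
s=least_squares(f,[565,80,1.6]);print(s.x,np.round(s.fun,2));print(np.round(M+s.fun.reshape(5,2),1))
c=capture("top")
for n,u,v,z in(("jug",272,128,92),("tamper",260,265,60),("cup",274,198,82)):print(n,onplane(c,u,v,z))
print(toolR().as_matrix())
for sz in([1,0,0],[-1,0,0]): rel([669,-14,226],down(sz))
E
```

```text
circle [571.18108082  79.14954318 135.20523808] [ 0.07110989 -0.10456982 -0.07004314  0.19987668 -0.09637361]
[571.17688877  79.6532668    1.51933942] [-1.44 -0.58 -0.86  0.28  0.13  0.63  1.04  0.42  1.12 -0.75]
[[667.4 -15.1]
 [620.1 -46.2]
 [564.2 -55.2]
 [509.6 -40.5]
 [465.8  -4.7]]
jug [686.68174974 103.5466565   92.        ]
tamper [455.38392375 120.55652765  60.        ]
cup [568.16236725  97.85100665  82.        ]
[[-3.53802848e-05  9.74618606e-01  2.23871774e-01]
 [ 4.00316294e-04  2.23871770e-01 -9.74618526e-01]
 [-9.99999919e-01  5.51372379e-05 -3.98076356e-04]]
shift cm [  0.07   64.884 -36.149]
rotvec [-1.345e+00 -3.000e-04 -3.000e-04]
shift cm [  0.07   64.884 -36.149]
rotvec [ 1.7966e+00 -3.0000e-04  3.0000e-04]
```

The strip fits a circle of radius 135.2 mm (nominal 135), and the two views agree within about 1 mm. I'll move above bump 1 with the fingers shut and the jaw axis along world x.

```bash
python3 -m creep '[{"ty":64.7,"tz":-36,"wx":-1.345,"gripper":1},{"ty":64.7,"tz":-36,"wx":-1.345,"gripper":1},{"ty":64.7,"tz":-36,"wx":-1.345,"gripper":1},{"ty":64.7,"tz":-36,"wx":-1.345,"gripper":1},{"ty":64.7,"tz":-36,"wx":-1.345,"gripper":1},{"ty":64.7,"tz":-36,"wx":-1.345,"gripper":1},{"ty":64.7,"tz":-36,"wx":-1.345,"gripper":1},{"ty":64.7,"tz":-36,"wx":-1.345,"gripper":1}]'; python3 -c "
from h import *
rel([667.5,-15,226],down([1,0,0]))"
```

```text
shift cm [  0.07   64.715 -36.085]
rotvec [-1.345e+00 -3.000e-04 -3.000e-04]validation failed for argument at $[0]...
```

```bash
python3 -m creep '[{"tx":0,"ty":64.7,"tz":-36,"wx":-1.345,"wy":0,"wz":0,"gripper":1},{"tx":0,"ty":64.7,"tz":-36,"wx":-1.345,"wy":0,"wz":0,"gripper":1},{"tx":0,"ty":64.7,"tz":-36,"wx":-1.345,"wy":0,"wz":0,"gripper":1},{"tx":0,"ty":64.7,"tz":-36,"wx":-1.345,"wy":0,"wz":0,"gripper":1},{"tx":0,"ty":64.7,"tz":-36,"wx":-1.345,"wy":0,"wz":0,"gripper":1},{"tx":0,"ty":64.7,"tz":-36,"wx":-1.345,"wy":0,"wz":0,"gripper":1},{"tx":0,"ty":64.7,"tz":-36,"wx":-1.345,"wy":0,"wz":0,"gripper":1},{"tx":0,"ty":64.7,"tz":-36,"wx":-1.345,"wy":0,"wz":0,"gripper":1}]'; python3 -c "
from h import *
rel([667.5,-15,226],down([1,0,0]))"
```

```text
time: 0.97
tool_pos: [366.3, -286.9, 226.9]
tcp_rot: [-0.555, 1.57, -0.894]
contact_force: [0.7, -1.5, -0.0]
grip_width: 43.1
shift cm [ 0.091 35.66  19.359]
rotvec [-0.3391  0.0004  0.0004]
```

```bash
python3 -m creep '[{"tx":0,"ty":35.6,"tz":19.3,"wx":-0.339,"wy":0,"wz":0,"gripper":1},{"tx":0,"ty":35.6,"tz":19.3,"wx":-0.339,"wy":0,"wz":0,"gripper":1},{"tx":0,"ty":35.6,"tz":19.3,"wx":-0.339,"wy":0,"wz":0,"gripper":1},{"tx":0,"ty":35.6,"tz":19.3,"wx":-0.339,"wy":0,"wz":0,"gripper":1},{"tx":0,"ty":35.6,"tz":19.3,"wx":-0.339,"wy":0,"wz":0,"gripper":1},{"tx":0,"ty":35.6,"tz":19.3,"wx":-0.339,"wy":0,"wz":0,"gripper":1},{"tx":0,"ty":35.6,"tz":19.3,"wx":-0.339,"wy":0,"wz":0,"gripper":1},{"tx":0,"ty":35.6,"tz":19.3,"wx":-0.339,"wy":0,"wz":0,"gripper":1}]'; python3 -c "
from h import *
rel([667.5,-15,226],down([1,0,0]))"
```

```text
time: 1.63
tool_pos: [615.0, -64.6, 226.6]
tcp_rot: [-1.763, 1.571, -1.768]
contact_force: [1.3, -0.3, -0.0]
grip_width: 0.5
shift cm [0.061 4.993 5.22 ]
rotvec [-0.0057 -0.      0.0002]
```

```bash
python3 -m creep '[{"tx":0,"ty":3.0,"tz":3.2,"wx":0,"wy":0,"wz":0,"gripper":1},{"tx":3,"ty":4.2,"tz":4.4,"wx":-0.005,"wy":0,"wz":0,"gripper":1},{"tx":6,"ty":4.2,"tz":4.4,"wx":-0.005,"wy":0,"wz":0,"gripper":1},{"tx":9,"ty":4.2,"tz":4.4,"wx":-0.005,"wy":0,"wz":0,"gripper":1},{"tx":12,"ty":4.2,"tz":4.4,"wx":-0.005,"wy":0,"wz":0,"gripper":1},{"tx":14,"ty":4.2,"tz":4.4,"wx":-0.005,"wy":0,"wz":0,"gripper":1},{"tx":14,"ty":4.2,"tz":4.4,"wx":-0.005,"wy":0,"wz":0,"gripper":1},{"tx":14,"ty":4.2,"tz":4.4,"wx":-0.005,"wy":0,"wz":0,"gripper":1}]'; python3 -c "
from h import *
rel([667.5,-15,226],down([1,0,0]))
for n in('top','side','wrist'): cv2.imwrite('pics/%s1.png'%n,capture(n)['frame'][...,::-1])
print(get_obs()['tool_pos'],get_obs()['contact_force'])"
```

```text
time: 2.3
tool_pos: [657.5, -24.7, 85.9]
tcp_rot: [3.033, 1.568, 3.032]
contact_force: [0.9, 0.1, 0.6]
grip_width: 0.6
shift cm [-14.013   0.973   0.963]
rotvec [-0.001  -0.0023 -0.0003]
[659.33501294 -24.99284004  88.97855403] [-0.57337627  1.01343679  0.40199716]
```

View pics/side1.png

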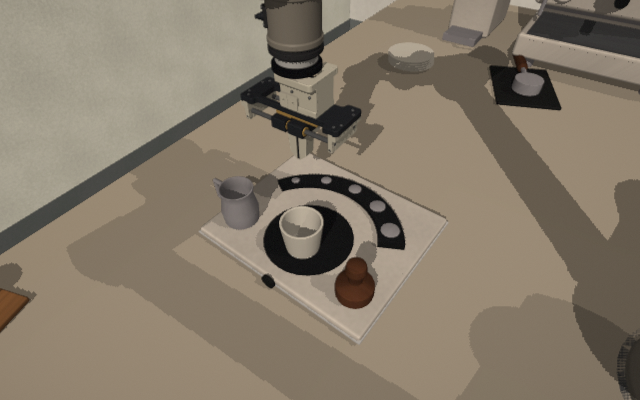

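View pics/wrist1.png

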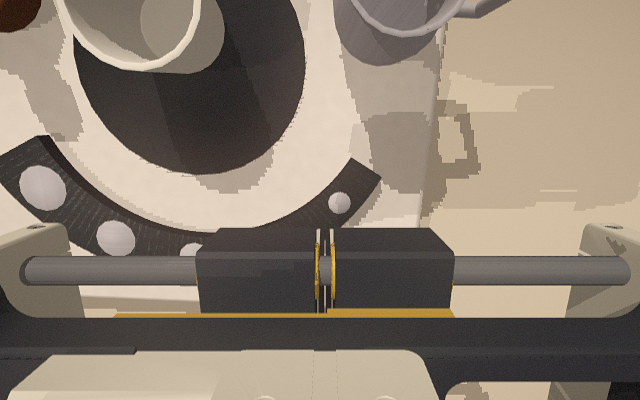

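The side view shows the shut fingertips near bump 1, clear of the jug, and the wrist view shows the strip ahead. I'll centre over bump 1 and come down just above it.

```bash
python3 -m creep '[{"tx":1,"ty":1.0,"tz":0.82,"wx":0,"wy":0,"wz":0,"gripper":1},{"tx":2.5,"ty":1.0,"tz":0.82,"wx":0,"wy":0,"wz":0,"gripper":1},{"tx":3.8,"ty":1.0,"tz":0.82,"wx":0,"wy":0,"wz":0,"gripper":1},{"tx":4.5,"ty":1.0,"tz":0.82,"wx":0,"wy":0,"wz":0,"gripper":1},{"tx":4.5,"ty":1.0,"tz":0.82,"wx":0,"wy":0,"wz":0,"gripper":1},{"tx":4.5,"ty":1.0,"tz":0.82,"wx":0,"wy":0,"wz":0,"gripper":1},{"tx":4.5,"ty":1.0,"tz":0.82,"wx":0,"wy":0,"wz":0,"gripper":1},{"tx":4.5,"ty":1.0,"tz":0.82,"wx":0,"wy":0,"wz":0,"gripper":1}]'; python3 -c "
from h import *
rel([667.5,-15,33],down([1,0,0]))
for n in('top','side'): cv2.imwrite('pics/%s2.png'%n,capture(n)['frame'][...,::-1])
c=cv2.imread('pics/side2.png')[100:250,230:430];cv2.imwrite('pics/side2c.png',cv2.resize(c,None,fx=4,fy=4,interpolation=2)[:600])
for i in range(4):
  o=get_obs();print(o['tool_pos'],o['contact_force'],toolR(o).as_matrix()[:,0])"
```

```text
time: 3.12
tool_pos: [666.8, -14.9, 42.6]
tcp_rot: [-0.179, 1.569, -0.18]
contact_force: [0.8, -0.7, 0.0]
grip_width: 0.4
shift cm [ 0.961 -0.009  0.067]
rotvec [-0.0012  0.0016  0.0003]
[666.6400475  -14.88268938  42.47542073] [-0.58569661  0.94116978  0.4825157 ] [ 1.29183714e-03 -2.65108263e-04 -9.99999130e-01]
[666.6400475  -14.88268938  42.47542073] [-0.58569661  0.94116978  0.4825157 ] [ 1.29183714e-03 -2.65108263e-04 -9.99999130e-01]
[666.6400475  -14.88268938  42.47542073] [-0.58569661  0.94116978  0.4825157 ] [ 1.29183714e-03 -2.65108263e-04 -9.99999130e-01]
[666.6400475  -14.88268938  42.47542073] [-0.58569661  0.94116978  0.4825157 ] [ 1.29183714e-03 -2.65108263e-04 -9.99999130e-01]
```

View pics/side2c.png

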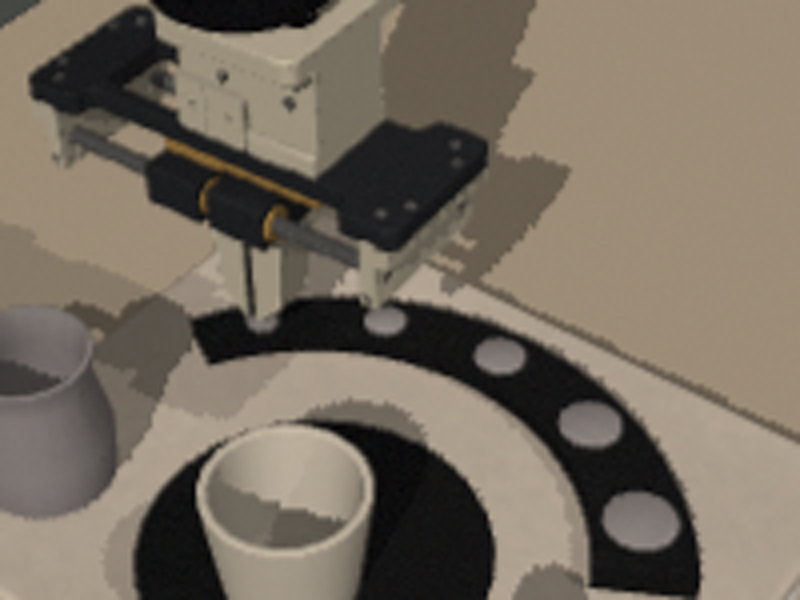

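View pics/top2.png

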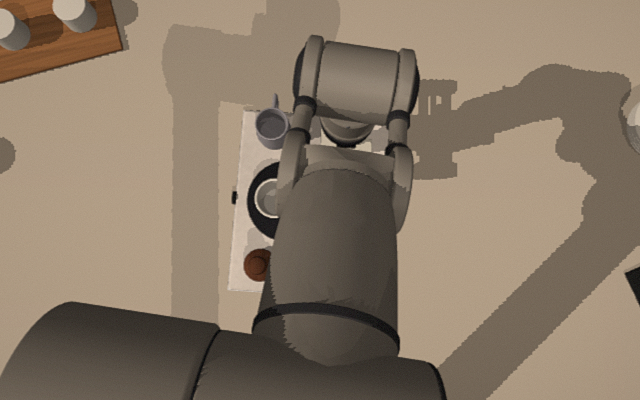

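The side crop shows the fingertips directly over bump 1 at about (265,318), with the jug clear. I'll descend gently.

```bash
python3 -m creep '[{"tx":0.2,"ty":0,"tz":0.07,"wx":0,"wy":0,"wz":0,"gripper":1},{"tx":0.4,"ty":0,"tz":0.07,"wx":0,"wy":0,"wz":0,"gripper":1},{"tx":0.6,"ty":0,"tz":0.07,"wx":0,"wy":0,"wz":0,"gripper":1},{"tx":0.7,"ty":0,"tz":0.07,"wx":0,"wy":0,"wz":0,"gripper":1},{"tx":0.75,"ty":0,"tz":0.07,"wx":0,"wy":0,"wz":0,"gripper":1},{"tx":0.8,"ty":0,"tz":0.07,"wx":0,"wy":0,"wz":0,"gripper":1},{"tx":0.8,"ty":0,"tz":0.07,"wx":0,"wy":0,"wz":0,"gripper":1},{"tx":0.8,"ty":0,"tz":0.07,"wx":0,"wy":0,"wz":0,"gripper":1}]'
python3 -m creep '[{"tx":0.05,"ty":0,"tz":0,"wx":0,"wy":0,"wz":0,"gripper":1},{"tx":0.1,"ty":0,"tz":0,"wx":0,"wy":0,"wz":0,"gripper":1},{"tx":0.1,"ty":0,"tz":0,"wx":0,"wy":0,"wz":0,"gripper":1},{"tx":0.1,"ty":0,"tz":0,"wx":0,"wy":0,"wz":0,"gripper":1}]'
python3 -m creep '[{"tx":0.05,"ty":0,"tz":0,"wx":0,"wy":0,"wz":0,"gripper":1},{"tx":0.1,"ty":0,"tz":0,"wx":0,"wy":0,"wz":0,"gripper":1},{"tx":0.1,"ty":0,"tz":0,"wx":0,"wy":0,"wz":0,"gripper":1},{"tx":0.1,"ty":0,"tz":0,"wx":0,"wy":0,"wz":0,"gripper":1}]'
```

```text
time: 3.88
tool_pos: [666.9, -14.8, 33.8]
tcp_rot: [-2.383, 1.571, -2.384]
contact_force: [-1.4, -0.7, 0.8]
grip_width: 0.9
time: 4.22
tool_pos: [666.9, -14.8, 32.8]
tcp_rot: [-0.943, 1.571, -0.944]
contact_force: [-1.5, 0.3, 2.5]
grip_width: 0.4
time: 4.55
tool_pos: [667.0, -14.7, 31.8]
tcp_rot: [-0.773, 1.571, -0.774]
contact_force: [-1.6, -0.8, 2.7]
grip_width: 0.5
```

Contact is confirmed: measured z is 31.8 mm, about 2.2 mm of press, and 2.7 N against the roughly 3 N expected. Now the arc waypoints.

Run:
```python
from h import *
c=np.array([571.18,79.5]);B1=np.array([667.8,-14.8]);B5=np.array([465.2,-4.3])
a1=np.arctan2(*(B1-c)[::-1]);a5=np.arctan2(*(B5-c)[::-1]);r=135.1
a=np.linspace(a1,a5,65);p=c+r*np.c_[np.cos(a),np.sin(a)]
for k in range(8):
    d=(p[8*k+1:8*k+9]-p[8*k])/10
    print(k+1,"end",np.round(p[8*k+8],1)," (ty,tz):",[tuple(np.round(x[::-1],2)) for x in d])
```

```text
1 end [645.8 -33.1]  (ty,tz): [(np.float64(-0.25), np.float64(-0.25)), (np.float64(-0.5), np.float64(-0.51)), (np.float64(-0.74), np.float64(-0.78)), (np.float64(-0.97), np.float64(-1.05)), (np.float64(-1.2), np.float64(-1.33)), (np.float64(-1.41), np.float64(-1.62)), (np.float64(-1.62), np.float64(-1.91)), (np.float64(-1.83), np.float64(-2.21))]
2 end [620.4 -46.3]  (ty,tz): [(np.float64(-0.19), np.float64(-0.3)), (np.float64(-0.38), np.float64(-0.61)), (np.float64(-0.56), np.float64(-0.92)), (np.float64(-0.73), np.float64(-1.24)), (np.float64(-0.89), np.float64(-1.56)), (np.float64(-1.04), np.float64(-1.88)), (np.float64(-1.18), np.float64(-2.21)), (np.float64(-1.32), np.float64(-2.54))]
3 end [592.7 -53.9]  (ty,tz): [(np.float64(-0.13), np.float64(-0.34)), (np.float64(-0.24), np.float64(-0.67)), (np.float64(-0.35), np.float64(-1.02)), (np.float64(-0.45), np.float64(-1.36)), (np.float64(-0.54), np.float64(-1.71)), (np.float64(-0.62), np.float64(-2.06)), (np.float64(-0.69), np.float64(-2.41)), (np.float64(-0.75), np.float64(-2.76))]
4 end [564.1 -55.4]  (ty,tz): [(np.float64(-0.05),
[... 963 characters left out ...]
p.float64(-2.67))]
7 end [485.3 -24.8]  (ty,tz): [(np.float64(0.17), np.float64(-0.32)), (np.float64(0.35), np.float64(-0.63)), (np.float64(0.53), np.float64(-0.94)), (np.float64(0.73), np.float64(-1.24)), (np.float64(0.93), np.float64(-1.53)), (np.float64(1.14), np.float64(-1.83)), (np.float64(1.35), np.float64(-2.11)), (np.float64(1.58), np.float64(-2.39))]
8 end [465.2  -4.3]  (ty,tz): [(np.float64(0.23), np.float64(-0.27)), (np.float64(0.47), np.float64(-0.54)), (np.float64(0.72), np.float64(-0.8)), (np.float64(0.97), np.float64(-1.06)), (np.float64(1.23), np.float64(-1.3)), (np.float64(1.5), np.float64(-1.55)), (np.float64(1.77), np.float64(-1.78)), (np.float64(2.05), np.float64(-2.0))]
```

```bash
python3 -m creep '[{"tx":0.05,"ty":0,"tz":0,"wx":0,"wy":0,"wz":0,"gripper":1},{"tx":0.08,"ty":0,"tz":0,"wx":0,"wy":0,"wz":0,"gripper":1},{"tx":0.08,"ty":0,"tz":0,"wx":0,"wy":0,"wz":0,"gripper":1},{"tx":0.08,"ty":0,"tz":0,"wx":0,"wy":0,"wz":0,"gripper":1}]'
```

```text
time: 4.88
tool_pos: [667.0, -14.8, 30.9]
tcp_rot: [-0.92, 1.571, -0.921]
contact_force: [-0.6, 0.3, 3.2]
grip_width: 0.6
```

```bash
python3 -m creep '[{"tx":0,"ty":-0.25,"tz":-0.25,"wx":0,"wy":0,"wz":0,"gripper":1},{"tx":0,"ty":-0.5,"tz":-0.51,"wx":0,"wy":0,"wz":0,"gripper":1},{"tx":0,"ty":-0.74,"tz":-0.78,"wx":0,"wy":0,"wz":0,"gripper":1},{"tx":0,"ty":-0.97,"tz":-1.05,"wx":0,"wy":0,"wz":0,"gripper":1},{"tx":0,"ty":-1.2,"tz":-1.33,"wx":0,"wy":0,"wz":0,"gripper":1},{"tx":0,"ty":-1.41,"tz":-1.62,"wx":0,"wy":0,"wz":0,"gripper":1},{"tx":0,"ty":-1.62,"tz":-1.91,"wx":0,"wy":0,"wz":0,"gripper":1},{"tx":0,"ty":-1.83,"tz":-2.21,"wx":0,"wy":0,"wz":0,"gripper":1}]'
```

```text
time: 5.55
tool_pos: [644.6, -33.4, 30.9]
tcp_rot: [-0.52, 1.571, -0.521]
contact_force: [1.0, 1.3, 1.8]
grip_width: 0.3
```

Contact holds at 1.8 N on the flat strip, and the path is good.

```bash
python3 -m creep '[{"tx":0,"ty":-0.19,"tz":-0.3,"wx":0,"wy":0,"wz":0,"gripper":1},{"tx":0,"ty":-0.38,"tz":-0.61,"wx":0,"wy":0,"wz":0,"gripper":1},{"tx":0,"ty":-0.56,"tz":-0.92,"wx":0,"wy":0,"wz":0,"gripper":1},{"tx":0,"ty":-0.73,"tz":-1.24,"wx":0,"wy":0,"wz":0,"gripper":1},{"tx":0,"ty":-0.89,"tz":-1.56,"wx":0,"wy":0,"wz":0,"gripper":1},{"tx":0,"ty":-1.04,"tz":-1.88,"wx":0,"wy":0,"wz":0,"gripper":1},{"tx":0,"ty":-1.18,"tz":-2.21,"wx":0,"wy":0,"wz":0,"gripper":1},{"tx":0,"ty":-1.32,"tz":-2.54,"wx":0,"wy":0,"wz":0,"gripper":1}]'
```

```text
time: 6.22
tool_pos: [619.2, -46.4, 31.1]
tcp_rot: [-0.409, 1.57, -0.411]
contact_force: [2.3, 1.1, 3.6]
grip_width: 0.5
```

```bash
python3 -m creep '[{"tx":0,"ty":-0.13,"tz":-0.34,"wx":0,"wy":0,"wz":0,"gripper":1},{"tx":0,"ty":-0.24,"tz":-0.67,"wx":0,"wy":0,"wz":0,"gripper":1},{"tx":0,"ty":-0.35,"tz":-1.02,"wx":0,"wy":0,"wz":0,"gripper":1},{"tx":0,"ty":-0.45,"tz":-1.36,"wx":0,"wy":0,"wz":0,"gripper":1},{"tx":0,"ty":-0.54,"tz":-1.71,"wx":0,"wy":0,"wz":0,"gripper":1},{"tx":0,"ty":-0.62,"tz":-2.06,"wx":0,"wy":0,"wz":0,"gripper":1},{"tx":0,"ty":-0.69,"tz":-2.41,"wx":0,"wy":0,"wz":0,"gripper":1},{"tx":0,"ty":-0.75,"tz":-2.76,"wx":0,"wy":0,"wz":0,"gripper":1}]'
```

```text
time: 6.88
tool_pos: [591.4, -53.8, 30.9]
tcp_rot: [-2.012, 1.571, -2.013]
contact_force: [1.6, 0.8, 2.7]
grip_width: 0.2
```

```bash
python3 -m creep '[{"tx":0,"ty":-0.05,"tz":-0.33,"wx":0,"wy":0,"wz":0,"gripper":1},{"tx":0,"ty":-0.1,"tz":-0.69,"wx":0,"wy":0,"wz":0,"gripper":1},{"tx":0,"ty":-0.13,"tz":-1.04,"wx":0,"wy":0,"wz":0,"gripper":1},{"tx":0,"ty":-0.15,"tz":-1.4,"wx":0,"wy":0,"wz":0,"gripper":1},{"tx":0,"ty":-0.17,"tz":-1.75,"wx":0,"wy":0,"wz":0,"gripper":1},{"tx":0,"ty":-0.17,"tz":-2.1,"wx":0,"wy":0,"wz":0,"gripper":1},{"tx":0,"ty":-0.17,"tz":-2.45,"wx":0,"wy":0,"wz":0,"gripper":1},{"tx":0,"ty":-0.15,"tz":-2.8,"wx":0,"wy":0,"wz":0,"gripper":1}]'
```

```text
time: 7.55
tool_pos: [563.6, -55.2, 31.1]
tcp_rot: [-0.491, 1.57, -0.492]
contact_force: [2.3, 0.0, 3.3]
grip_width: 0.2
```

```bash
python3 -m creep '[{"tx":0,"ty":0.02,"tz":-0.36,"wx":0,"wy":0,"wz":0,"gripper":1},{"tx":0,"ty":0.06,"tz":-0.72,"wx":0,"wy":0,"wz":0,"gripper":1},{"tx":0,"ty":0.1,"tz":-1.07,"wx":0,"wy":0,"wz":0,"gripper":1},{"tx":0,"ty":0.15,"tz":-1.43,"wx":0,"wy":0,"wz":0,"gripper":1},{"tx":0,"ty":0.21,"tz":-1.78,"wx":0,"wy":0,"wz":0,"gripper":1},{"tx":0,"ty":0.28,"tz":-2.13,"wx":0,"wy":0,"wz":0,"gripper":1},{"tx":0,"ty":0.36,"tz":-2.48,"wx":0,"wy":0,"wz":0,"gripper":1},{"tx":0,"ty":0.45,"tz":-2.83,"wx":0,"wy":0,"wz":0,"gripper":1}]'
```

```text
time: 8.22
tool_pos: [535.1, -50.6, 30.8]
tcp_rot: [-2.597, 1.571, -2.598]
contact_force: [1.8, -0.3, 2.6]
grip_width: 0.2
```

```bash
python3 -m creep '[{"tx":0,"ty":0.1,"tz":-0.34,"wx":0,"wy":0,"wz":0,"gripper":1},{"tx":0,"ty":0.21,"tz":-0.69,"wx":0,"wy":0,"wz":0,"gripper":1},{"tx":0,"ty":0.32,"tz":-1.03,"wx":0,"wy":0,"wz":0,"gripper":1},{"tx":0,"ty":0.45,"tz":-1.36,"wx":0,"wy":0,"wz":0,"gripper":1},{"tx":0,"ty":0.58,"tz":-1.7,"wx":0,"wy":0,"wz":0,"gripper":1},{"tx":0,"ty":0.73,"tz":-2.02,"wx":0,"wy":0,"wz":0,"gripper":1},{"tx":0,"ty":0.88,"tz":-2.35,"wx":0,"wy":0,"wz":0,"gripper":1},{"tx":0,"ty":1.04,"tz":-2.65,"wx":0,"wy":0,"wz":0,"gripper":1}]'
```

```text
time: 8.88
tool_pos: [508.8, -40.1, 31.0]
tcp_rot: [-0.694, 1.57, -0.695]
contact_force: [2.5, -0.9, 3.9]
grip_width: 0.4
```

```bash
python3 -m creep '[{"tx":0,"ty":0.17,"tz":-0.32,"wx":0,"wy":0,"wz":0,"gripper":1},{"tx":0,"ty":0.35,"tz":-0.63,"wx":0,"wy":0,"wz":0,"gripper":1},{"tx":0,"ty":0.53,"tz":-0.94,"wx":0,"wy":0,"wz":0,"gripper":1},{"tx":0,"ty":0.73,"tz":-1.24,"wx":0,"wy":0,"wz":0,"gripper":1},{"tx":0,"ty":0.93,"tz":-1.53,"wx":0,"wy":0,"wz":0,"gripper":1},{"tx":0,"ty":1.14,"tz":-1.83,"wx":0,"wy":0,"wz":0,"gripper":1},{"tx":0,"ty":1.35,"tz":-2.11,"wx":0,"wy":0,"wz":0,"gripper":1},{"tx":0,"ty":1.58,"tz":-2.39,"wx":0,"wy":0,"wz":0,"gripper":1}]'
```

```text
time: 9.55
tool_pos: [484.7, -24.2, 30.8]
tcp_rot: [-2.844, 1.571, -2.845]
contact_force: [0.4, -1.6, 3.0]
grip_width: 0.4
```

```bash
python3 -m creep '[{"tx":0,"ty":0.23,"tz":-0.27,"wx":0,"wy":0,"wz":0,"gripper":1},{"tx":0,"ty":0.47,"tz":-0.54,"wx":0,"wy":0,"wz":0,"gripper":1},{"tx":0,"ty":0.72,"tz":-0.8,"wx":0,"wy":0,"wz":0,"gripper":1},{"tx":0,"ty":0.97,"tz":-1.06,"wx":0,"wy":0,"wz":0,"gripper":1},{"tx":0,"ty":1.22,"tz":-1.3,"wx":0,"wy":0,"wz":0,"gripper":1},{"tx":0,"ty":1.48,"tz":-1.54,"wx":0,"wy":0,"wz":0,"gripper":1},{"tx":0,"ty":1.73,"tz":-1.76,"wx":0,"wy":0,"wz":0,"gripper":1},{"tx":0,"ty":1.99,"tz":-1.94,"wx":0,"wy":0,"wz":0,"gripper":1}]'
python3 -m creep '[{"tx":0,"ty":0,"tz":0,"wx":0,"wy":0,"wz":0,"gripper":1},{"tx":0,"ty":0,"tz":0,"wx":0,"wy":0,"wz":0,"gripper":1},{"tx":0,"ty":0,"tz":0,"wx":0,"wy":0,"wz":0,"gripper":1}]'
python3 - <<'E'
from h import *
for n in('top','side','wrist'):
    c=capture(n);im=c['frame'][...,::-1];cv2.imwrite(f'pics/{n}3.png',im)
    if n=='side':cv2.imwrite('pics/side3c.png',cv2.resize(im[120:320,190:450],None,fx=3,fy=3,interpolation=2))
o=get_obs();print(o['time'],o['tool_pos'],o['contact_force'])
E
```

```text
time: 10.22
tool_pos: [465.5, -4.3, 31.0]
tcp_rot: [-1.77, 1.571, -1.771]
contact_force: [1.5, -1.9, 4.8]
grip_width: 0.3
time: 10.47
tool_pos: [465.1, -4.0, 30.7]
tcp_rot: [2.71, 1.569, 2.709]
contact_force: [-0.1, 2.3, 3.2]
grip_width: 0.4
10.6167 [465.20868051  -4.09438154  30.68620326] [-0.14342013  3.05543343  4.17284622]
```

View pics/side3c.png

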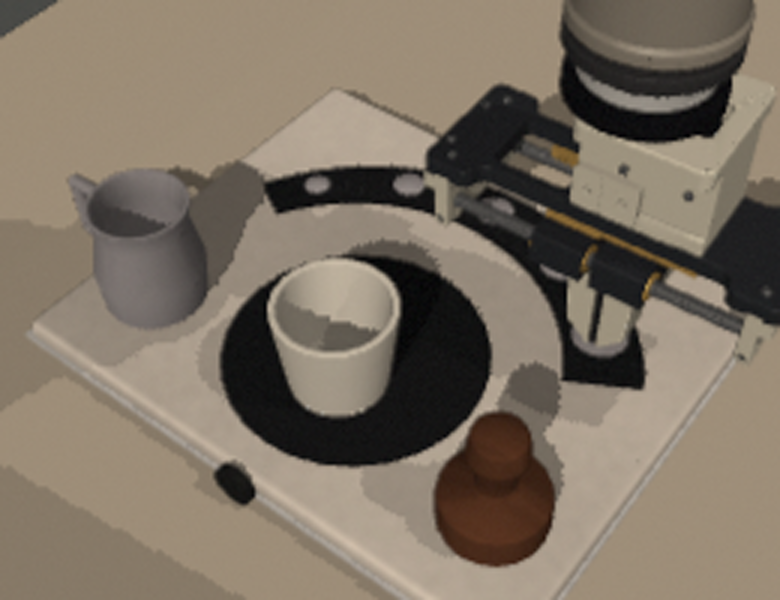

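The side crop shows the fingertips on bump 5 at about (600,348), with the cup, jug and tamper standing where they were. I'll ease the press slightly, let it settle and check.

```bash
python3 -m creep '[{"tx":-0.03,"ty":0,"tz":0,"wx":0,"wy":0,"wz":0,"gripper":1},{"tx":-0.06,"ty":0,"tz":0,"wx":0,"wy":0,"wz":0,"gripper":1},{"tx":-0.06,"ty":0,"tz":0,"wx":0,"wy":0,"wz":0,"gripper":1},{"tx":-0.06,"ty":0,"tz":0,"wx":0,"wy":0,"wz":0,"gripper":1},{"tx":-0.06,"ty":0,"tz":0,"wx":0,"wy":0,"wz":0,"gripper":1},{"tx":-0.06,"ty":0,"tz":0,"wx":0,"wy":0,"wz":0,"gripper":1}]'
python3 - <<'E'
from h import *
a=cv2.imread('pics/side0.png').astype(int);c=capture('side');b=c['frame'][...,::-1].astype(int)
for n,(x0,y0,x1,y1) in dict(cup=(278,205,326,260),jug=(210,172,262,230),tamper=(332,255,378,308)).items():
    print(n,np.abs(a-b)[y0:y1,x0:x1].max(2).__gt__(60).sum())
for i in range(5):
    capture('side');o=get_obs();print(o['time'],o['tool_pos'],o['contact_force'])
E
```

```text
time: 11.12
tool_pos: [465.4, -4.5, 31.4]
tcp_rot: [-3.095, 1.57, -3.096]
contact_force: [-2.4, 1.7, 3.8]
grip_width: 0.7
cup 0
jug 0
tamper 0
11.2167 [465.57022156  -4.54816964  31.44604846] [-1.8600024   0.95943415  3.74929244]
11.2667 [465.56999336  -4.5556999   31.43600943] [-2.0783285   0.72676488  3.59848093]
11.3167 [465.55575742  -4.56498385  31.432156  ] [-1.69349331  1.31263402  2.74103449]
11.3667 [465.59185887  -4.57407975  31.44491622] [-1.50201566  0.7653894   3.66231566]
11.4167 [465.61686337  -4.54298354  31.461755  ] [-1.55959137  0.10751411  3.66030398]
```

Steady: the press is about 2.5 mm at about 3.5 N, centred on bump 5, and the objects haven't moved. Handing in.

```bash
python3 -c "
from plant import *
print(close_job())
o=get_obs();print(o['time'],o['tool_pos'],o['contact_force'])"
```

```text
the job is handed in; nothing more can be done
None
the job is handed in; nothing more can be done
```

The slider is set to full: I ran the shut fingertips along the strip from bump 1 to bump 5 in order. The job is handed in with them resting on bump 5 and the strip slightly pressed. No verdict was reported.

- **Slide:** At the end of each move the fingertip height was about 31 mm, so the strip was pressed roughly 1 to 3.3 mm, well short of the 8 mm stop. Force readings there were 1.8 to 4.8 N.
- **Final hold:** The fingertips were at (465.6, -4.5, 31.5) mm, within 1 mm of my estimate for bump 5. The strip was pressed about 2.5 mm, with a steady force of about 3.5 N (one reading was 2.7 N).
- **Objects:** Comparing side pictures from before and after, the cup, jug and tamper showed no change.
- **Time:** About 11.4 s of the 48 s were used.
- **What didn't fully agree:** The measured bump spacing came out about 1.7% larger than stated, so the bump positions are uncertain by about 1.4 mm. The sideways force readings were noisy, up to about 3 N. I read height and force only at the end of each move, so the pressing in between was not checked directly.

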